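# Dry the brush: set the blower, turn the jar to it and hold

## Robot

A 7-joint arm with a two-finger parallel gripper is mounted at the origin on the work surface. World frame = base frame: x ahead of the robot, y to its left, z up, the work surface at z = 0. Lengths are in m, angles in rad, forces in N, time in s.
With the tool pointing down it reaches from about 0.425 to 0.8 m from the base axis. Payload 8.3 kg.
Tool frame: the origin (TCP) lies at the centre of the arm's flange, where the gripper is bolted on; the fingertips stand 173 mm ahead of it and the grasp point (between the pads) lies 155 mm ahead of it; z points along the fingers, y is the line along which they close (so a half turn about z gives the same grasp; the last joint's range is limited). The gripper opens to 85 mm and grips with 20 to 120 N. Pads are 22 mm wide; open, the fingers measure 114 mm over their backs; the gripper's body (76 mm by 85 mm) begins 54 mm behind the grasp point. The pads swing forward as they close: fully open they stand 13 mm farther back than shut.
Start: joints at [-1.369, 0.383, 0.016, 1.37, -0.006, 1.388, -0.046], TCP at [0.164, 0.603, 0.405] pointing down, gripper open.
Joint ranges: [-2.95, 2.95], [-0.25, 2.06], [-1.52, 1.56], [0.18, 2.33], [-1.44, 4.58], [0.02, 2.06], [-3.01, 3.01]. Speed limits (rad/s): [2.39, 2.39, 3.01, 3.01, 3.14, 3.14, 3.14].

## Interface

Orientations are given as a rotation vector (axis times angle).
In Python, from station import manip gives the robot as it stands.
- The arm moves only by the shell command python3 nudge.py [FORCE], which reads ROWS from standard input. ROWS is a JSON object whose key "steps" holds a list of rows, 1 to 20 of them, each of 7 numbers: a rotation vector rx, ry, rz in a scale on which 1.0 is pi/2 rad, then dx, dy, dz in shares of the most that a row can go, 1 being 62.5 mm, then the opening from 0.0 (shut) to 1.0 (fully open); each row shifts and turns the commanded pose from where the row before left it, along the tool's axes as they then stand; what a row does not reach is not made up. A row lasts 1/8 s, in which the tool goes at most 0.0625 m and 0.188 rad, less where a joint would pass 70% of its speed; a pose out of reach is approached as far as the arm can. The fingers move at their own pace and stop on an object; FORCE is the grip in N (left out, the last holds). Time passes only in rows, so rows that do not move let the fingers close. It prints the time, the measured TCP pose, the force, the opening and the grip force at its end. Shift and turn numbers lie between -1 and 1, and a call with a number outside is refused. Input that does not fit is refused with a message, and nothing moves.
- manip.get_obs(): the state, without advancing time (a new reading comes with each control period).
- manip.camera(name): name is "scene" or "top" or "wrist"; returns a dict with "frame" (420x560x3 uint8, red, green, blue), "mtx" (3x3 intrinsics, pixels), "dist" ([k1, k2, p1, p2, k3] as OpenCV has them; the pictures are not rectified), "rvec" (rotation vector, rad) and "tvec" (3), from world to camera coordinates, as OpenCV has them; the wrist camera has in their place "tool_from_camera" (4x4, takes a point from camera to tool coordinates, whose origin is the TCP and whose axes are the flange's). Camera axes: x right, y down, z forward; pixel columns grow to the right and rows downward; lengths in m; the calibration is good to about 2 mm. A picture is of the moment at which its call begins: read the wrist's pose just before it. There is no depth.
- manip.job_done(): hands the job in; it is judged then, once.
The state is a dict: "time_s": time; "qpos": joint angles; "qd": joint speeds; "tau": joint torques, N m; "tcp_pos": TCP position; "tcp_rot": TCP orientation; "ft_force": force on the tool from outside, world axes, zero at the start; "torque": the same for the moment, N m; "finger_gap": opening from 0.0 (shut) to 1.0 (fully open); "gripper_force": force on a finger pad.
Only numpy, scipy, OpenCV 4.12 (cv2) and the standard library are available. Lean on these libraries where they do the work, as an engineer would, in place of code of your own. Each camera call takes 0.05 s, during which the arm holds its last target. There are 200 camera calls.

## Task

Dry the paint brush at the blower: first turn the dial on top of the blower to the long middle mark of its scale, then turn the turntable until the jar with the brush stands squarely in front of the blower's outlet. Finish with the gripper still holding the turntable still there, without letting go, and leave the dial on its mark and the loose things around where they are.

Things in the scene. Friction and masses are not known exactly. Their poses are not given: they have to be found in the camera images.
- station: fixed drying station: plywood board 280 x 500 mm, 12 mm thick, on the table, turntable at its left, blower at its right. Origin: on the turntable's vertical axis at table height; z up; -y points to the blower, a grey box 124 (x) x 120 (y) mm centred at (0, -270 mm), flat top 112 mm above the table. Its place varies by some 15 cm, its yaw by 0.25 rad either way
- outlet (a point): centre of the blower's round outlet, which points along the station's +y at the turntable; at (0, -190, 66 mm) in the station's frame
- dial (a joint): dial angle in rad: 0 at one stop, growing clockwise seen from above to 4.71 at the other. Seven ticks 45 degrees apart are printed round it; the middle one is longer and thicker (24 mm long, the others 8), lies on the station's +x side of the dial and is reached at 2.356. Light to turn (0.03 N m friction), stays where left
- dial_grip (a point): on the dial's axis at grip height, 139 mm above the table, over (0, -270 mm) of the station. Dial: black disc, 54 mm diameter, with a straight grip bar on top, 44 mm long along this point's x, 14 mm wide, from 121 to 151 mm above the table. A white line on the bar marks its pointing end, +x, which at joint value v points 2.356 - v rad anticlockwise from the station's +x
- carousel: turntable: wooden disc, 260 mm diameter, top 34 mm above the table, turning without stops about the station's z axis (0.04 N m friction), staying where left. Origin on the axis, 20 mm above the table; z up. Fixed on it, 88 mm from the axis: at its own -y the steel jar with the brush, +y a lidded glass jar 57 mm high, +x a square tin 48 mm high, -x a white cup 55 mm high
- handle_grip (a point): on the turntable's axis at the height to grip its handle, 204 mm above the table. The handle is a wooden bar on a steel post of 12 mm diameter: 60 mm long along the turntable's y (the line through brush jar and glass jar), 14 mm wide along its x, from 182 to 222 mm above the table
- brush_jar (a point): centre of the mouth of the steel brush jar (60 mm diameter, mouth 110 mm above the table, 88 mm from the turntable's axis). The brush stands in it, bristles up, top 165 mm above the table: the only jar with a brush and the tallest thing on the disc but for the handle. It faces the outlet when the turntable's axes are parallel to the station's
- small_tin: bystander: closed aluminium tin, 56 mm diameter, 56 mm tall, standing on the board beyond the blower; origin: centre of its underside
- tape: bystander: roll of tape lying flat on the board on the near side of the blower, 68 mm outside diameter, 24 mm high; origin: centre of its underside
- soap: bystander: clear soap bottle, 60 mm diameter, 160 mm tall, on the table left of the turntable; origin: centre of its underside
- mug: bystander: white mug, 76 mm diameter, 90 mm tall, on the table left of the turntable; origin: centre of its underside
- spray: bystander: white spray can, 60 mm diameter, 180 mm tall, on the table right of the board; origin: centre of its underside
- paint_tin: bystander: steel paint tin, 100 mm diameter, 117 mm tall, on the table right of the board; origin: centre of its underside

How it is judged:
By the outcome, as a careful person would: the job done as asked, in the order asked, and still so for the second after the job is handed in, while the arm keeps its last pose, push and grip.
It also fails if it takes over 72 s, if anything falls off the work surface, if the arm or the gripper's body presses on something with over 40 N, if the wrist force passes 120 N, or if a joint passes its speed limit or range.

## Working session

There is one attempt and no reset: what is moved stays moved. The work goes in short steps, Python scripts to look and compute and a shell command to move; the robot and the scene stay as the last step left them, time stands still between calls to the robot, and variables do not carry over. Pictures are saved under pics/ and viewed, at most 10 in all, crops included, and the job is handed in when it is done.

```bash
ls; mkdir -p pics
python3 - <<'E'
from station import manip
import cv2, numpy as np
o=manip.get_obs(); print(o)
for n in ("scene","top"):
    c=manip.camera(n); cv2.imwrite(f"pics/{n}0.png",c["frame"][:,:,::-1]); print(n,c["mtx"],c["dist"],c["rvec"],c["tvec"])
E
```

```text
nudge.py
pics
station.py
{'time_s': 0.0, 'qpos': array([-1.36888095,  0.38425687,  0.01636146,  1.3711785 , -0.00626759,
        1.38821451, -0.04650499]), 'qd': array([-3.38041142e-04, -1.79644842e-03, -2.99851268e-04, -1.09161269e-03,
        9.00835717e-05,  1.13171076e-03, -1.16735041e-03]), 'tau': array([-4.36209166e-04, -6.27605081e+01,  8.43966510e-01, -3.71823907e+01,
        1.64882670e-02,  1.41633252e-02, -7.60752783e-06]), 'tcp_pos': array([0.16349651, 0.60305922, 0.40365576]), 'tcp_rot': array([-0.4146115 , -3.11391001,  0.00313732]), 'ft_force': array([0.27753943, 0.00725612, 0.06939032]), 'torque': array([ 0.00669617, -0.00462218,  0.02739949]), 'gripper_force': 0.0, 'finger_gap': 0.9962514120464836}
scene [[488.6494999    0.         268.40776618]
 [  0.         488.6494999  198.05550668]
 [  0.           0.           1.        ]] [-0.1018629  0.         0.         0.         0.       ] [ 1.73436674  1.46680823 -0.79797819] [-0.10884545 -0.15464645  1.97080376]
top [[460.27221206   0.         281.51787683]
 [  0.         460.27221206 206.8707923 ]
 [  0.           0.           1.        ]] [-0.02425304  0.          0.          0.          0.        ] [ 2.16236241 -2.19793697  0.03794953] [0.03702786 0.53303785 1.28060484]
```

View pics/top0.png

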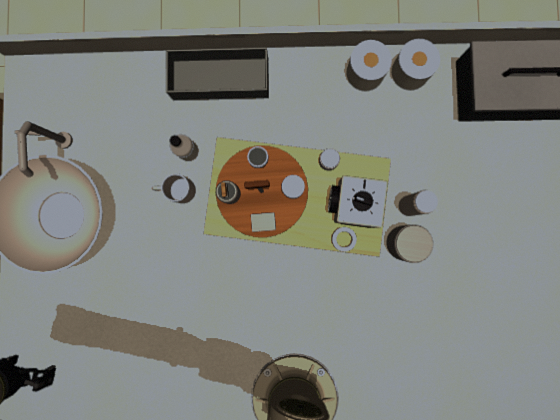

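View pics/scene0.png

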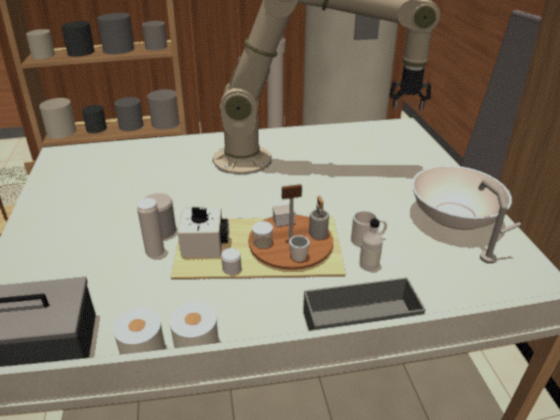

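```bash
cat > h.py <<'E'
import cv2, numpy as np
from station import manip
def ray(c,uv,z):
    uv=np.asarray(uv,float).reshape(-1,1,2)
    n=cv2.undistortPoints(uv,c["mtx"],c["dist"]).reshape(-1,2)
    R=cv2.Rodrigues(np.asarray(c["rvec"],float))[0]; t=np.asarray(c["tvec"],float).ravel()
    o=-R.T@t; d=np.c_[n,np.ones(len(n))]@R
    return o+d*((z-o[2])/d[:,2])[:,None]
def wristcam(o,c):
    T=np.eye(4);T[:3,:3]=cv2.Rodrigues(o["tcp_rot"])[0];T[:3,3]=o["tcp_pos"]
    W=np.linalg.inv(T@c["tool_from_camera"]); c["rvec"]=cv2.Rodrigues(W[:3,:3])[0];c["tvec"]=W[:3,3];return c
def big(mask):
    cs,_=cv2.findContours(mask.astype(np.uint8),cv2.RETR_EXTERNAL,cv2.CHAIN_APPROX_NONE)
    return max(cs,key=cv2.contourArea)
E
python3 - <<'E'
from h import *
c=manip.camera("top"); f=c["frame"]; hsv=cv2.cvtColor(f,cv2.COLOR_RGB2HSV); 
print(hsv[150,225],hsv[215,225],hsv[230,240],hsv[180,350],hsv[60,300])
roi=np.zeros(f.shape[:2],bool); roi[120:270,195:400]=1
H,S,V=[hsv[...,i].astype(int) for i in range(3)]
y=roi&(H>20)&(H<38)&(S>70)
b=big(y); hull=cv2.convexHull(b)
P=ray(c,hull[:,0],.012)[:,:2].astype(np.float32); r=cv2.minAreaRect(P); print("board",r,cv2.boxPoints(r))
d=roi&(H<16)&(S>110); d=big(d); P=ray(c,cv2.convexHull(d)[:,0],.034)[:,:2].astype(np.float32)
print("disc",cv2.fitEllipse(P),cv2.minEnclosingCircle(P))
g=roi&(S<40)&(V>110); g[:,:338]=0; g[:178]=0; g[227:]=0
g=big(g);P=ray(c,cv2.convexHull(g)[:,0],.112)[:,:2].astype(np.float32); print("blower",cv2.minAreaRect(P))
cv2.imwrite("pics/crop1.png",cv2.resize(f[140:245,210:395,::-1],None,fx=4.3,fy=4.3,interpolation=cv2.INTER_CUBIC))
E
```

```text
[ 34  88 148] [ 12 179 137] [ 12 186 136] [108  27 160] [101  14 150]
board ((0.5641244649887085, -0.015261054039001465), (0.49865078926086426, 0.2767585217952728), 81.7779541015625) [[ 0.3915116  -0.24223411]
 [ 0.6654254  -0.2818133 ]
 [ 0.7367374   0.211712  ]
 [ 0.4628235   0.2512912 ]]
disc ((0.5784756541252136, 0.08346728980541229), (0.2551836669445038, 0.25634387135505676), 171.873046875) ((0.5782895684242249, 0.08349314332008362), 0.12859374284744263)
blower ((0.5375985503196716, -0.20037664473056793), (0.1579909324645996, 0.1258372664451599), 88.24669647216797)
```

View pics/crop1.png

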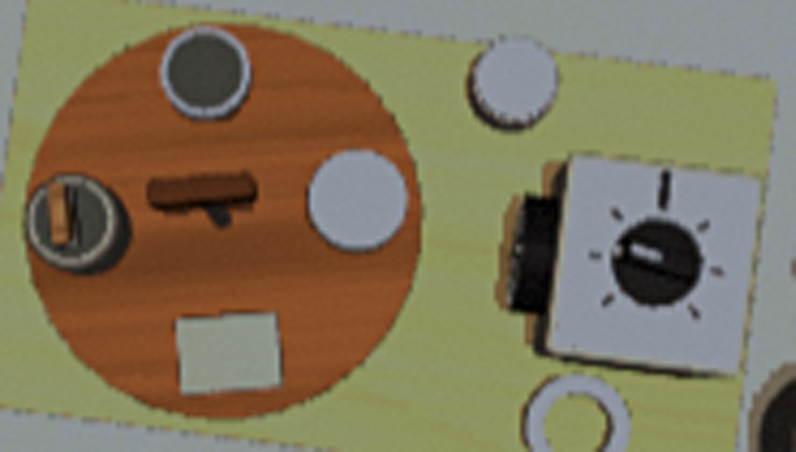

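```bash
cat >> h.py <<'E'
from scipy.spatial.transform import Rotation as Ro
def down(yaw): # tool z down, tool y axis at world angle yaw
    y=np.array([np.cos(yaw),np.sin(yaw),0]); z=np.array([0,0,-1.]); return np.c_[np.cross(y,z),y,z]
def go(p,yaw,o=None):
    o=o or manip.get_obs(); R=cv2.Rodrigues(o["tcp_rot"])[0]; T=down(yaw)
    print("tool-frame d",np.round(R.T@(np.array(p)-o["tcp_pos"]),4),"rv",np.round(Ro.from_matrix(R.T@T).as_rotvec(),4), "after-turn d",np.round(T.T@(np.array(p)-o["tcp_pos"]),4))
E
python3 - <<'E'
from h import *
c=manip.camera("top"); o=manip.get_obs()
q=lambda u,v,z: ray(c,[[u/4.3+210-.4,v/4.3+140-.4]],z)[0,:2]
print("dial",q(657,262,.121),"line",q(625,245,.151),q(660,258,.151),"tick",q(665,172,.112),q(664,207,.112))
print("handle",q(148,188,.222),q(256,188,.222)); print("brush jar",q(70,223,.110),"glass",q(358,200,.091),"tape",q(577,420,.024))
R=cv2.Rodrigues(o["tcp_rot"])[0]; print(R.round(3)); y=np.arctan2(R[1,1],R[0,1]); print("yaw y",y)
print(c and manip.camera("wrist")["tool_from_camera"].round(3))
E
```

```text
dial [ 0.54024303 -0.18316605] line [ 0.54845748 -0.16015628] [ 0.54047331 -0.18039957] tick [ 0.5954912  -0.19080857] [ 0.5741914  -0.18963975]
handle [0.5791492  0.11195986] [0.57804799 0.0521116 ]
brush jar [0.57107059 0.17164636] glass [ 0.5839434  -0.00443377] tape [ 0.44545786 -0.14374711]
[[-0.965  0.262 -0.   ]
 [ 0.262  0.965 -0.001]
 [ 0.    -0.001 -1.   ]]
yaw y 1.3060453281216982
[[ 0.001 -0.955 -0.295  0.074]
 [ 1.     0.001  0.    -0.   ]
 [-0.    -0.295  0.955  0.031]
 [ 0.     0.     0.     1.   ]]
```

The rows are not in the units I measure in: shifts go in shares of 62.5 mm and turns go in shares of pi/2 rad. I convert before sending: -0.056 m is -0.896, -0.03 m is -0.48, 0.0934 rad / 1.5708 = 0.0595.

```bash
echo '{"steps":[[0,0,0,0,0,-0.48,1],[0,0,0.0595,-0.896,-0.048,0,1],[0,0,0.0595,-0.896,-0.048,0,1],[0,0,0.0595,-0.896,-0.048,0,1],[0,0,0.0595,-0.896,-0.048,0,1],[0,0,0.0595,-0.896,-0.048,0,1],[0,0,0.0595,-0.896,-0.048,0,1],[0,0,0.0595,-0.896,-0.048,0,1],[0,0,0.0595,-0.896,-0.048,0,1],[0,0,0.0595,-0.896,-0.048,0,1],[0,0,0.0595,-0.896,-0.048,0,1],[0,0,0.0595,-0.896,-0.048,0,1],[0,0,0.0595,-0.896,-0.048,0,1],[0,0,0.0595,-0.896,-0.048,0,1],[0,0,0.0595,-0.896,-0.048,0,1],[0,0,0.0595,-0.896,-0.048,0,1],[0,0,0.0595,-0.896,-0.048,0,1],[0,0,0.0595,-0.896,-0.048,0,1],[0,0,0.0595,-0.896,-0.048,0,1]]}' | python3 nudge.py | tail -3
python3 -c "
from h import *
go((.54,-.1835,.42),-.375); print(manip.get_obs()['qpos'].round(3))"
```

```text
ft_force: [0.8, -1.2, -0.5]
finger_gap: 0.998
gripper_force: 0.0
tool-frame d [ 0.0091 -0.0243  0.0145] rv [-0.      0.0001 -0.003 ] after-turn d [ 0.0092 -0.0243  0.0145]
[-0.233  0.354  0.704  1.434 -0.228  1.437  0.093]
```

Converted, -0.024 m is -0.384, 0.0145 m is 0.232.

```bash
echo '{"steps":[[0,0,0,0.144,-0.384,0.232,1],[0,0,0,0,0,0,1],[0,0,0,0,0,0,1]]}' | python3 nudge.py | tail -3
python3 - <<'E'
from h import *
o=manip.get_obs(); c=wristcam(o,manip.camera("wrist")); f=c["frame"]; cv2.imwrite("pics/w1.png",f[:,:,::-1])
print(o["tcp_pos"],o["tcp_rot"]); R=cv2.Rodrigues(c["rvec"])[0]
print(cv2.projectPoints(np.array([[.5400,-.1835,.121],[.54,-.1835,.151]]),c["rvec"],c["tvec"],c["mtx"],np.array(c["dist"]))[0])
E
```

```text
ft_force: [-0.1, -0.3, -0.4]
finger_gap: 1.004
gripper_force: 0.0
[ 0.54132053 -0.18148683  0.42057089] [2.59495297e+00 1.77034222e+00 1.01883339e-03]
[[[279.72168285 206.82176889]]

 [[279.56233183 216.43634816]]]
```

View pics/w1.png

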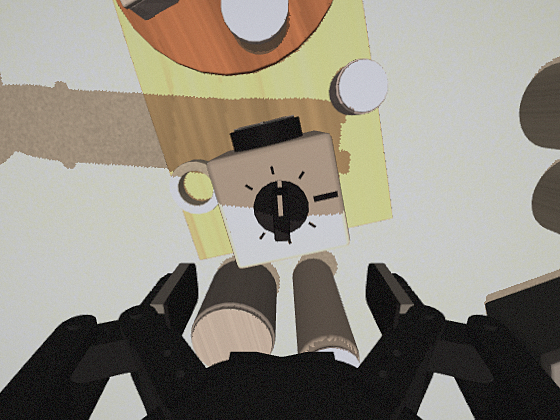

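Run:
```python
from h import *
o=manip.get_obs(); c=wristcam(o,manip.camera("wrist")); f=c["frame"]; g=cv2.cvtColor(f,cv2.COLOR_RGB2GRAY)
m=np.zeros(g.shape,bool); m[188:208,311:342]=1; m&=g<60
t=big(m)[:,0]; m2=np.zeros(g.shape,bool); m2[:]=0
P=ray(c,t,.112)[:,:2]; l=cv2.fitLine(P.astype(np.float32),2,0,.01,.01).ravel(); print("tick centre",P.mean(0),len(t),"dir deg",np.degrees(np.arctan2(l[1],l[0])))
w=np.zeros(g.shape,bool); w[186:222,272:290]=1; w&=g>75
W=ray(c,big(w)[:,0],.151)[:,:2]; l=cv2.fitLine(W.astype(np.float32),2,0,.01,.01).ravel(); print("line",W.mean(0),W.min(0),W.max(0),"deg",np.degrees(np.arctan2(l[1],l[0])))
# dial disc & bar dark blob
k=np.zeros(g.shape,bool); k[180:246,254:309]=1; k&=g<60
K=big(k); (u,r)=cv2.minEnclosingCircle(K[K[:,0,1]<225]); print("disc px",u,r,ray(c,[u],.121)[0])
q=lambda u,v,z: ray(c,[[u,v]],z)[0,:2]
ct=manip.camera("top"); print("spray top",ray(ct,[[425,201]],.18)[0],"paint",ray(ct,[[413,242]],.117)[0])
```

```text
tick centre [ 0.58478043 -0.19202314] 54 dir deg -8.993023
line [ 0.54383221 -0.17425461] [ 0.5393768  -0.18334673] [ 0.54825341 -0.16528518] deg 72.422104
disc px (280.5, 206.8333282470703) 27.208147048950195 [ 0.54085387 -0.1840866   0.121     ]
spray top [ 0.53235725 -0.3271615   0.18      ] paint [ 0.43133626 -0.31100259  0.117     ]
```

```bash
python3 -c "
from h import *
go((.5402,-.1838,.298),-.349)"
```

```text
tool-frame d [-0.0022 -0.0005  0.1226] rv [ 0.0008  0.0003 -0.0251] after-turn d [-0.0022 -0.0005  0.1226]
```

Converted, 0.04 m is 0.64, 0.03 m is 0.48, -0.025 rad / 1.5708 = -0.0159.

```bash
echo '{"steps":[[0,0,-0.0159,-0.0352,-0.008,0.48,0.6],[0,0,0,0,0,0.64,0.6],[0,0,0,0,0,0.48,0.6],[0,0,0,0,0,0.3616,0.6],[0,0,0,0,0,0,0.6],[0,0,0,0,0,0,0.6]]}' | python3 nudge.py | tail -6
python3 -c "
from h import *
go((.5402,-.1838,.298),-.349)"
```

```text
time_s: 3.9
tcp_pos: [0.54, -0.1842, 0.2987]
tcp_rot: [2.573, 1.8, 0.001]
ft_force: [0.1, 0.5, 0.0]
finger_gap: 0.598
gripper_force: 0.0
tool-frame d [0.0004 0.     0.0007] rv [ 0.0014  0.0002 -0.001 ] after-turn d [0.0004 0.     0.0007]
```

Close gently.

```bash
echo '{"steps":[[0,0,0,0,0,0,0],[0,0,0,0,0,0,0],[0,0,0,0,0,0,0],[0,0,0,0,0,0,0],[0,0,0,0,0,0,0],[0,0,0,0,0,0,0]]}' | python3 nudge.py 25 | tail -6; python3 -c "
from h import *
print(manip.get_obs()['qpos'].round(3))"
```

```text
time_s: 4.65
tcp_pos: [0.5396, -0.1841, 0.2985]
tcp_rot: [2.574, 1.8, 0.001]
ft_force: [-1.3, 1.2, 5.9]
finger_gap: 0.156
gripper_force: 27.1
[-0.249  0.394  0.666  1.696 -0.264  1.142  0.14 ]
```

Converted, 0.1367 rad / 1.5708 = 0.087.

```bash
echo '{"steps":[[0,0,0.087,0,0,0,0],[0,0,0.087,0,0,0,0],[0,0,0.087,0,0,0,0],[0,0,0.087,0,0,0,0],[0,0,0.087,0,0,0,0],[0,0,0.087,0,0,0,0],[0,0,0.087,0,0,0,0],[0,0,0.087,0,0,0,0],[0,0,0.087,0,0,0,0],[0,0,0.087,0,0,0,0],[0,0,0,0,0,0,0],[0,0,0,0,0,0,0],[0,0,0,0,0,0,0]]}' | python3 nudge.py | tail -6; python3 -c "
from h import *
o=manip.get_obs();R=cv2.Rodrigues(o['tcp_rot'])[0];print(o['qpos'].round(3),np.degrees(np.arctan2(-R[0,1],R[1,1])), 'bar angle mod 180')"
```

```text
time_s: 6.28
tcp_pos: [0.54, -0.1848, 0.2985]
tcp_rot: [3.132, -0.225, 0.004]
ft_force: [4.6, -4.6, 3.1]
finger_gap: 0.157
gripper_force: 26.7
[-0.448  0.483  0.957  1.703 -0.423  1.176 -1.092] 171.78993751257784 bar angle mod 180
```

Converted, -0.06 m is -0.96, -0.05 m is -0.8.

```bash
echo '{"steps":[[0,0,0,0,0,0,0.6],[0,0,0,0,0,0,0.6],[0,0,0,0,0,0,0.6],[0,0,0,0,0,-0.48,0.6],[0,0,0,0,0,-0.8,0.6],[0,0,0,0,0,-0.96,1],[0,0,0,0,0,0,1],[0,0,0,0,0,0,1]]}' | python3 nudge.py | tail -6
python3 - <<'E'
from h import *
o=manip.get_obs(); c=wristcam(o,manip.camera("wrist")); f=c["frame"]; ct=manip.camera("top")
print(cv2.projectPoints(np.array([[.5402,-.184,.121],[.5402,-.184,.151]]),c["rvec"],c["tvec"],c["mtx"],np.array(c["dist"]))[0].ravel())
a=cv2.resize(f[120:320,180:380,::-1],None,fx=3,fy=3,interpolation=cv2.INTER_CUBIC); cv2.imwrite("pics/w2.png",a)
E
```

```text
time_s: 7.28
tcp_pos: [0.5394, -0.1837, 0.4371]
tcp_rot: [-3.133, 0.229, 0.001]
ft_force: [-0.8, 0.3, -1.6]
finger_gap: 1.002
gripper_force: 0.0
[281.38557814 200.0159376  281.35343738 208.36361875]
```

View pics/w2.png

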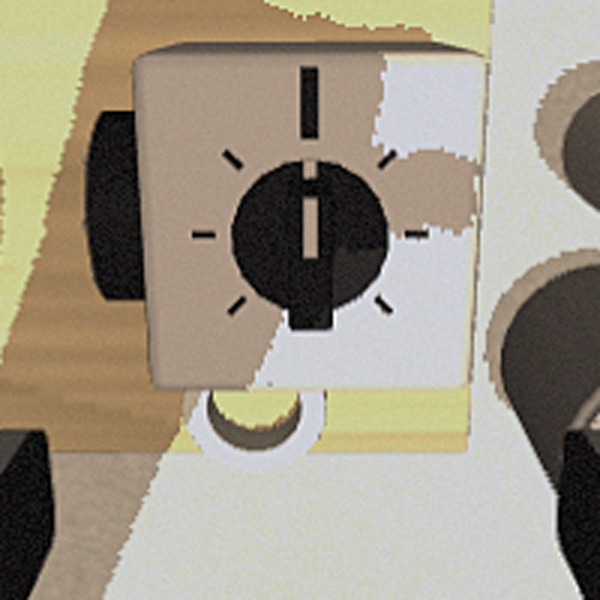

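Converted, -0.045 m is -0.72, -0.005 m is -0.08, -0.16 rad / 1.5708 = -0.1019.

```bash
echo '{"steps":[[0,0,0,0,-0.72,-0.08,1],[0,0,0,0,-0.72,-0.08,1],[0,0,0,0,-0.72,-0.08,1],[0,0,0,0,-0.72,-0.08,1],[0,0,0,0,-0.72,0,1],[0,0,0,0,-0.72,0,1],[0,0,-0.1019,0,0,0,1],[0,0,-0.1019,0,0,0,1],[0,0,-0.1019,0,0,0,1],[0,0,-0.1019,0,0,0,1],[0,0,-0.1019,0,0,0,1],[0,0,-0.1019,0,0,0,1],[0,0,-0.1019,0,0,0,1],[0,0,-0.1019,0,0,0,1],[0,0,-0.1019,0,0,0,1],[0,0,-0.1019,0,0,0,1],[0,0,-0.0955,0,0,0,1],[0,0,0,0,0,0,1],[0,0,0,0,0,0,1]]}' | python3 nudge.py | tail -6
python3 - <<'E'
from h import *
o=manip.get_obs(); c=wristcam(o,manip.camera("wrist")); f=c["frame"]; print(o["qpos"].round(3)); cv2.imwrite("pics/w3.png",f[:,:,::-1])
R=cv2.Rodrigues(o["tcp_rot"])[0]; print(np.degrees(np.arctan2(R[1,1],R[0,1])))
E
```

```text
time_s: 9.75
tcp_pos: [0.5788, 0.0832, 0.4568]
tcp_rot: [-2.188, -2.253, 0.002]
ft_force: [0.4, -0.7, -0.1]
finger_gap: 0.998
gripper_force: 0.0
[-0.692  0.313  0.651  1.418 -0.188  1.474 -0.017]
1.6907425100627766
```

View pics/w3.png

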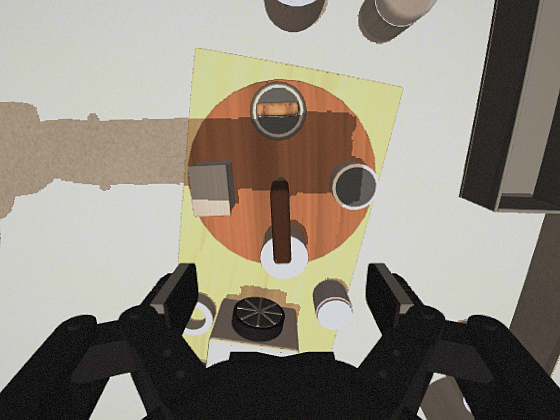

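```bash
cat > m.py <<'E'
from h import *
o=manip.get_obs(); c=wristcam(o,manip.camera("wrist")); f=c["frame"]
hsv=cv2.cvtColor(f,cv2.COLOR_RGB2HSV); H,S,V=[hsv[...,i].astype(int) for i in range(3)]
m=(V<75)&(S>90)&((H<16)|(H>170)); m[:150]=0;m[275:]=0;m[:,:262]=0;m[:,300:]=0
m=cv2.morphologyEx(m.astype(np.uint8),cv2.MORPH_OPEN,np.ones((7,7)))
B=big(m); x,y,w,h=cv2.boundingRect(B); print("bar px",x,y,w,h)
P=ray(c,B[:,0],.222)[:,:2].astype(np.float32); r=cv2.minAreaRect(P); print("bar",r)
print("ends",ray(c,[[281,181],[283,263]],.222)[:,:2]); print("jar",ray(c,[[278,110]],.110)[0]," tin edges/cup",ray(c,[[355,186]],.089)[0])
E
python3 m.py
```

```text
Traceback (most recent call last):
  File "m.py", line 6, in <module>
    B=big(m); x,y,w,h=cv2.boundingRect(B); print("bar px",x,y,w,h)
  File "h.py", line 14, in big
    return max(cs,key=cv2.contourArea)
ValueError: max() iterable argument is empty
```

```bash
sed -i 's/m=(V<75).*; m\[:150\]/print(hsv[220,282],hsv[220,250],hsv[195,295]); m=(V<70); m[:150]/' m.py; python3 m.py
```

```text
[  8 136  71] [ 11 147 184] [ 11 152 196]
bar px 271 179 17 12
bar ((0.5766604542732239, 0.11546240001916885), (0.011506112292408943, 0.008005144074559212), 1.8144081830978394)
ends [[0.57802032 0.11806662]
 [0.5815933  0.05345108]]
jar [0.57308593 0.1705643  0.11      ]  tin edges/cup [0.66650779 0.08899355 0.089     ]
```

```bash
sed -i 's/m=(V<70)/m=(V<95)/' m.py; python3 m.py
```

```text
[  8 116  75] [ 11 148 184] [ 10 150 199]
bar px 270 178 21 83
bar ((0.5780656337738037, 0.08788557350635529), (0.014003841206431389, 0.06461094319820404), 3.9861538410186768)
ends [[0.57808238 0.11799655]
 [0.58168551 0.0533401 ]]
jar [0.57315124 0.1705211  0.11      ]  tin edges/cup [0.66665584 0.08895366 0.089     ]
```

```bash
python3 -c "
from h import *
go((.5784,.0838,.359),.0646)"
```

```text
tool-frame d [ 0.0007 -0.0004  0.0984] rv [-0.0003  0.0001 -0.033 ] after-turn d [ 0.0007 -0.0004  0.0984]
```

Converted, 0.03 m is 0.48, 0.02 m is 0.32, -0.033 rad / 1.5708 = -0.021.

```bash
echo '{"steps":[[0,0,-0.021,0.0112,-0.0064,0.32,0.6],[0,0,0,0,0,0.48,0.6],[0,0,0,0,0,0.48,0.6],[0,0,0,0,0,0.2944,0.6],[0,0,0,0,0,0,0.6],[0,0,0,0,0,0,0],[0,0,0,0,0,0,0],[0,0,0,0,0,0,0],[0,0,0,0,0,0,0],[0,0,0,0,0,0,0],[0,0,0,0,0,0,0]]}' | python3 nudge.py 30 | tail -6
```

```text
time_s: 11.32
tcp_pos: [0.5779, 0.0836, 0.3605]
tcp_rot: [-2.146, -2.292, -0.0]
ft_force: [-8.9, -0.6, 7.1]
finger_gap: 0.16
gripper_force: 32.1
```

Converted, -0.1466 rad / 1.5708 = -0.0933.

```bash
echo '{"steps":[[0,0,-0.0933,0,0,0,0],[0,0,-0.0933,0,0,0,0],[0,0,-0.0933,0,0,0,0],[0,0,-0.0933,0,0,0,0],[0,0,-0.0933,0,0,0,0],[0,0,-0.0933,0,0,0,0],[0,0,-0.0933,0,0,0,0],[0,0,-0.0933,0,0,0,0],[0,0,-0.0933,0,0,0,0],[0,0,-0.0933,0,0,0,0],[0,0,0,0,0,0,0],[0,0,0,0,0,0,0]]}' | python3 nudge.py | tail -6;  python3 -c "
from h import *
o=manip.get_obs();R=cv2.Rodrigues(o['tcp_rot'])[0];print(o['qpos'].round(3),np.degrees(np.arctan2(R[1,1],R[0,1])))"
```

```text
time_s: 12.82
tcp_pos: [0.577, 0.0824, 0.3605]
tcp_rot: [-0.063, -3.137, 0.001]
ft_force: [-16.6, -4.8, 12.4]
finger_gap: 0.157
gripper_force: 32.8
[-0.495  0.328  0.379  1.571 -0.125  1.27   1.434] 87.68423892724562
```

Converted, -0.04 m is -0.64, -0.03 m is -0.48.

```bash
echo '{"steps":[[0,0,0,0,0,0,0.6],[0,0,0,0,0,0,0.6],[0,0,0,0,0,0,0.6],[0,0,0,0,0,-0.48,0.6],[0,0,0,0,0,-0.64,0.6],[0,0,0,0,0,0,0.6],[0,0,0,0,0,0,0.6]]}' | python3 nudge.py | tail -6
echo '{"steps":[[0,0,0.1,0,0,0,0.6],[0,0,0.1,0,0,0,0.6],[0,0,0.1,0,0,0,0.6],[0,0,0.1,0,0,0,0.6],[0,0,0.1,0,0,0,0.6],[0,0,0.1,0,0,0,0.6],[0,0,0.1,0,0,0,0.6],[0,0,0.1,0,0,0,0.6],[0,0,0.1,0,0,0,0.6],[0,0,0.1,0,0,0,0.6],[0,0,0.1,0,0,0,0.6],[0,0,0.1,0,0,0,0.6],[0,0,0.1,0,0,0,0.6],[0,0,0.1,0,0,0,0.6],[0,0,0.1,0,0,0,0.6],[0,0,0.1,0,0,0,0.6],[0,0,0.1,0,0,0,0.6],[0,0,0.1,0,0,0,0.6],[0,0,0.1,0,0,0,0.6],[0,0,0.1,0,0,0,0.6]]}' | python3 nudge.py | tail -6
echo '{"steps":[[0,0,0,0,0,0,0.6],[0,0,0,0,0,0,0.6]]}' | python3 nudge.py | tail -6
python3 - <<'E'
from h import *
o=manip.get_obs();R=cv2.Rodrigues(o['tcp_rot'])[0];print(o['qpos'].round(3),np.degrees(np.arctan2(R[1,1],R[0,1])))
c=wristcam(o,manip.camera("wrist")); cv2.imwrite("pics/w4.png",c["frame"][:,:,::-1])
go((.577,.0826,.359),np.radians(-92.3))
E
```

```text
time_s: 13.7
tcp_pos: [0.5784, 0.0839, 0.4287]
tcp_rot: [-0.061, -3.141, 0.0]
ft_force: [0.2, -0.6, -0.9]
finger_gap: 0.598
gripper_force: 0.0
time_s: 16.2
tcp_pos: [0.5782, 0.084, 0.4277]
tcp_rot: [3.14, -0.07, -0.003]
ft_force: [0.4, 0.4, 0.2]
finger_gap: 0.601
gripper_force: 0.0
time_s: 16.45
tcp_pos: [0.5783, 0.0839, 0.4285]
tcp_rot: [3.141, -0.056, -0.002]
ft_force: [-0.4, 0.1, 0.6]
finger_gap: 0.601
gripper_force: 0.0
[-0.866  0.376  0.9    1.477 -0.295  1.431 -1.566] -92.05696020778579
tool-frame d [-0.0012  0.0013  0.0697] rv [0.0004 0.0008 0.0037] after-turn d [-0.0013  0.0013  0.0697]
```

View pics/w4.png

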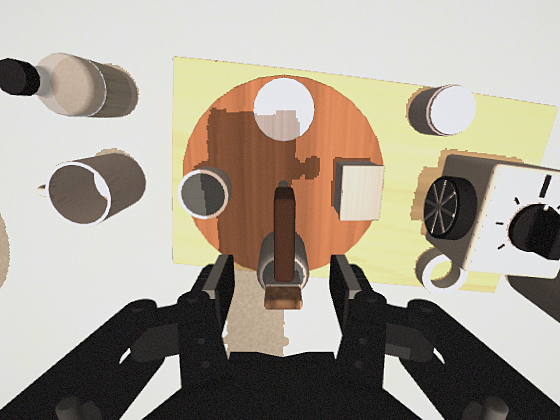

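Converted, 0.03 m is 0.48, 0.0012 m is 0.0192, 0.003 rad / 1.5708 = 0.0019.

```bash
echo '{"steps":[[0,0,0.0019,-0.0048,0.0192,0.32,0.6],[0,0,0,0,0,0.48,0.6],[0,0,0,0,0,0.32,0.6],[0,0,0,0,0,0,0.6],[0,0,0,0,0,0,0],[0,0,0,0,0,0,0],[0,0,0,0,0,0,0],[0,0,0,0,0,0,0],[0,0,0,0,0,0,0],[0,0,0,0,0,0,0]]}' | python3 nudge.py 30 | tail -6
python3 -c "
from h import *
o=manip.get_obs();R=cv2.Rodrigues(o['tcp_rot'])[0];print(np.degrees(np.arctan2(R[1,1],R[0,1])))"
```

```text
time_s: 17.75
tcp_pos: [0.5784, 0.0822, 0.3603]
tcp_rot: [-3.141, 0.067, -0.003]
ft_force: [-1.4, -1.6, 7.3]
finger_gap: 0.159
gripper_force: 32.1
-92.44103376192741
```

Converted, -0.1468 rad / 1.5708 = -0.0935.

```bash
echo '{"steps":[[0,0,-0.0935,0,0,0,0],[0,0,-0.0935,0,0,0,0],[0,0,-0.0935,0,0,0,0],[0,0,-0.0935,0,0,0,0],[0,0,-0.0935,0,0,0,0],[0,0,-0.0935,0,0,0,0],[0,0,-0.0935,0,0,0,0],[0,0,-0.0935,0,0,0,0],[0,0,-0.0935,0,0,0,0],[0,0,-0.0935,0,0,0,0],[0,0,0,0,0,0,0],[0,0,0,0,0,0,0],[0,0,0,0,0,0,0],[0,0,0,0,0,0,0]]}' | python3 nudge.py | tail -6
python3 - <<'E'
from h import *
o=manip.get_obs();R=cv2.Rodrigues(o['tcp_rot'])[0];print(o['qpos'].round(3),np.degrees(np.arctan2(R[1,1],R[0,1])))
c=wristcam(o,manip.camera("wrist")); t=manip.camera("top")
a=np.zeros((600,800,3),np.uint8); a[:300,:400]=cv2.resize(c["frame"],(400,300)); a[:300,400:]=cv2.resize(manip.camera("scene")["frame"][150:300,150:350],(400,300)); a[300:]=cv2.resize(t["frame"][165:235,208:395],(800,300),interpolation=cv2.INTER_CUBIC)
cv2.imwrite("pics/f1.png",c["frame"][:,:,::-1]); cv2.imwrite("pics/f2.png",a[:,:,::-1])
E
```

```text
time_s: 19.5
tcp_pos: [0.5779, 0.0828, 0.3603]
tcp_rot: [-2.376, -2.055, -0.001]
ft_force: [-4.4, 0.8, 7.3]
finger_gap: 0.16
gripper_force: 32.4
[-0.654  0.353  0.59   1.578 -0.204  1.272 -0.178] -8.289240512827186
```

View pics/f1.png

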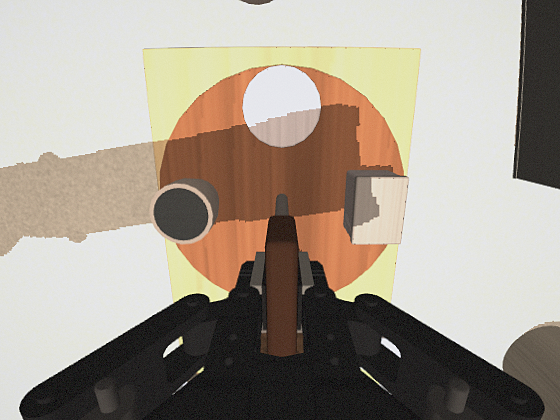

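View pics/f2.png

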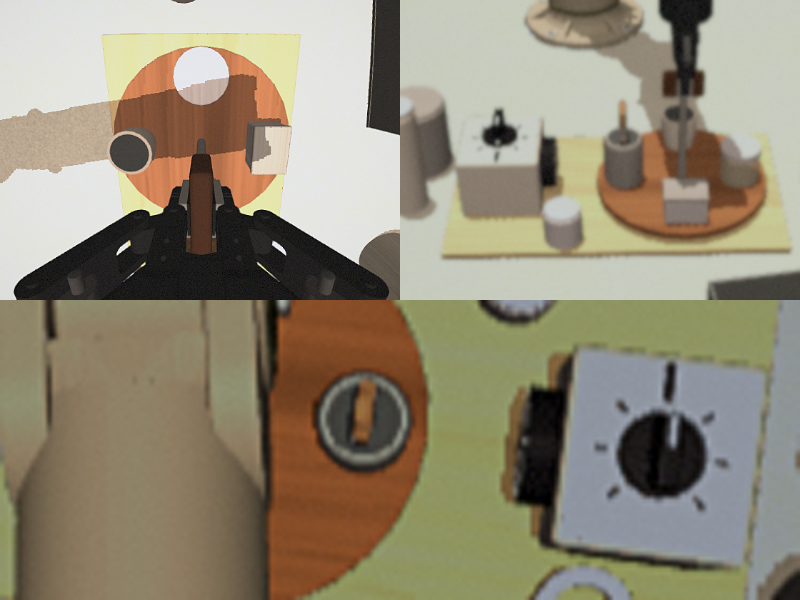

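Run:
```python
from h import *
o=manip.get_obs(); c=wristcam(o,manip.camera("wrist")); hs=cv2.cvtColor(c["frame"],cv2.COLOR_RGB2HSV)
m=(hs[...,1]<60); m[:55]=0;m[155:]=0;m[:,:235]=0;m[:,328:]=0
m=cv2.morphologyEx(m.astype(np.uint8),cv2.MORPH_OPEN,np.ones((7,7))); B=big(m); e,r=cv2.minEnclosingCircle(B); print(e,r)
t=manip.camera("top"); u=(363/800*187+208-.4,420/300*70+165-70-.4)
A=np.array([.5781,.0828]); th=np.radians(-8.3); s=np.array([[np.cos(th),np.sin(th)],[-np.sin(th),np.cos(th)]])
for n,p in (("glass",ray(c,[e],.091)[0,:2]),("brush",ray(t,[u],.110)[0,:2])):
    q=s@(p-A); print(n,p,"station frame",q.round(4),"angle err deg",np.degrees(np.arctan(-q[0]/q[1])))
```

```text
(281.0, 105.8397445678711) 40.95771026611328
glass [0.59115128 0.16974472] station frame [0.0004 0.0879] angle err deg -0.23693635584136888
brush [ 0.56494908 -0.00304214] station frame [-0.0006 -0.0868] angle err deg -0.409931845042378
```

```bash
python3 -c "
from station import manip
print(manip.job_done())"
```

```text
the job is handed in; nothing more can be done
None
```

I set the dial on its long middle mark, then turned the brush jar to within about half a degree of square to the outlet, and handed the job in at about 20 s with the gripper still holding the turntable handle; the verdict wasn't shown.

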